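Snap the lid onto the sharps pot

ROBOT

A 6-joint arm with a two-finger parallel gripper is mounted at the origin on a cart in front of the work surface, level with it; the furniture and walls round the work are solid. World frame = base frame: x ahead of the robot, y to its left, z up, the work surface at z = 0. Lengths are in m, angles in rad, forces in N, time in s.
With the tool pointing down it reaches from about 0.275 to 0.85 m from the base axis. Payload 5.2 kg.
Tool frame: the origin (TCP) lies between the finger pads; the fingertips stand 25 mm ahead of it and the grasp point (between the pads) lies 6 mm ahead of it; z points along the fingers, y is the line along which they close (so a half turn about z gives the same grasp; the last joint's range is limited). The gripper opens to 85 mm and grips with 20 to 120 N. Pads are 22 mm wide; open, the fingers measure 114 mm over their backs; the gripper's body (76 mm by 85 mm) begins 54 mm behind the grasp point. The pads swing forward as they close: fully open they stand 13 mm farther back than shut.
Start: joints at [0.902, 0.259, 1.535, -0, 1.348, -0.203], TCP at [0.247, 0.491, 0.256] pointing down, gripper open.
Joint ranges: [-3.14, 3.14], [-0.91, 2.08], [0.19, 2.58], [-1.22, 4.36], [0.22, 2.71], [-3.12, 3.12]. Speed limits (rad/s): [2.57, 2.57, 3.14, 3.14, 3.14, 3.14].

INTERFACE

Orientations are given as a rotation vector (axis times angle).
In Python, from bench import env gives the robot as it stands. The module is installed in compiled form; this text tells all that it offers. Calls block until the motion is done:
- env.movep(position, orientation): joint-space move of the TCP to a pose.
- env.move_straight(position, rot=None, vel=0.15): straight line of the TCP; rot=None keeps the orientation; vel is the mean speed in m/s.
- env.move_joints(angles): joint-space move.
- env.grip(opening, f_grip=None): opening from 0.0 (shut) to 1.0 (fully open); f_grip is the grip in N (None keeps the last); returns when the fingers have stopped.
- env.wait(seconds).
- env.ik(position, orientation): joint angles nearest the present ones, or None.
- env.get_image(name): name is "scene" or "top"; returns a dict with "frame" (480x640x3 uint8, red, green, blue), "K" (3x3 intrinsics, pixels), "k1" (the pictures are not rectified: a ray, as slopes to the right and down, at radius r is drawn at 1 + k1 r^2 times it, then the intrinsics apply), "world_to_cam" (4x4, takes a point from world to camera coordinates). Camera axes: x right, y down, z forward; pixel columns grow to the right and rows downward; lengths in m; the calibration is good to about 2 mm. A picture is of the moment at which its call begins. There is no depth.
A pose or a line that the arm cannot do raises env.PlanningError and nothing moves.
- env.hand_in(): hands the job in; it is judged then, once.
Trained networks look in a picture, given as the dict that the camera call returned (one of the last four; its "shot" number tells which), for a name from the list of things; names that differ only in an ending like _2 or _b are one class to them, and where a whole thing is asked for, a point or a joint stands for the part that bears it (a point fixed in the world has none). Each returns a list of dicts, best first, with "conf" (0 to 1); they miss things now and then, are a little off and sometimes report something else, mostly with a low value. They report only what shows in the picture. A call takes as long as a camera call. They do not tell look-alikes from the thing itself.
- env.silhouettes(picture, query): "pixels" (480x640 bool, what is visible of it).
- env.mark_of(picture, query): "xyz" ([x, y, z] in m, in world coordinates, good to about 4 mm: a listed point, or the origin of a listed thing).
Readings, each from a call of its own:
- env.read_clock(): time.
- env.read_q(): joint angles.
- env.read_qvel(): joint speeds.
- env.read_tau(): joint torques, N m.
- env.read_position(): TCP position.
- env.read_tool_rot(): TCP orientation.
- env.read_ft_force(): force on the tool from outside, world axes, zero at the start.
- env.read_moment(): the same for the moment, N m.
- env.read_grip_width(): opening from 0.0 (shut) to 1.0 (fully open).
- env.read_grip_force(): force on a finger pad.
Only numpy, scipy, OpenCV 4.12 (cv2) and the standard library are available. Lean on these libraries where they do the work, as an engineer would, in place of code of your own. Each camera call takes 0.05 s, during which the arm holds its last target. There are 200 camera calls.

TASK

The red lid of the yellow sharps pot has only been laid on its three spring catches. With the fingertips press the lid down at its three white domed pads near the rim, one after another in any order, until each one clicks and the lid sits flush all round. Do not lift the lid off, and leave the other things on the bench where they are.

Things in the scene. Friction and masses are not known exactly. Their poses are not given: they have to be found in the camera images.
- sharps_pot: yellow round pot, 116 mm across the collar (about 130 mm over the lid's tabs), fixed to the bench by its black rubber foot. Origin: centre of its underside, on the bench; z up. Its flat rim is 80 mm above the bench. Three sprung tongues with a rounded nose stand 120 degrees apart in its wall
- pot_lid: rigid loose red lid, 125 mm across, with a tab hanging down outside the pot below each pad and a closed black drop flap in the middle. Origin: centre of its underside, about 9 mm too high at first, 80 mm above the bench when shut. Pressing a pad tips the lid there; at roughly 8 to 18 N the catch gives way with a click and holds; the other two tabs stay on their catches
- pad_1 (a point): top of the first white domed press pad of the lid (dome 20 mm wide, 6 mm high, 55 mm from the lid's centre, straight above one catch); moves with the lid. Height above the bench: about 100 to 101 mm until clicked, 92 mm once clicked
- pad_2 (a point): top of the second white domed press pad of the lid (dome 20 mm wide, 6 mm high, 55 mm from the lid's centre, straight above one catch); moves with the lid. Height above the bench: about 100 to 101 mm until clicked, 92 mm once clicked
- pad_3 (a point): top of the third white domed press pad of the lid (dome 20 mm wide, 6 mm high, 55 mm from the lid's centre, straight above one catch); moves with the lid. Height above the bench: about 100 to 101 mm until clicked, 92 mm once clicked
- syringe_right: white syringe, 34 x 148 x 21 mm, lying to the right of the pot; bystander. Origin: centre of its underside
- syringe_front: white syringe, 34 x 148 x 21 mm, lying between the robot and the pot; bystander. Origin: centre of its underside
- tweezers: steel tweezers, 13 x 122 x 10 mm, lying left of the pot; bystander. Origin: centre of its underside
- meter: black and yellow handheld meter, 160 x 79 x 34 mm, lying behind the pot; bystander. Origin: centre of its underside
- note_pad: yellow note pad, 76 x 76 x 12 mm, far right; bystander. Origin: centre of its underside
Things that resemble listed ones, but are neither listed nor needed, are in the scene too. What is meant by the pot_lid is not turquoise, and is the smaller of those in its own colour.

How it is judged:
On the way, in this order (a step that is already met when the one before it is completed fails the run):
1. one pad is clicked down while the other two still stand up (((z of pad_1 in the frame of sharps_pot below 0.0945 m and z of each of pad_2, pad_3 in the frame of sharps_pot above 0.097 m) or (z of pad_2 in the frame of sharps_pot below 0.0945 m and z of each of pad_1, pad_3 in the frame of sharps_pot above 0.097 m) or (z of pad_3 in the frame of sharps_pot below 0.0945 m and z of each of pad_1, pad_2 in the frame of sharps_pot above 0.097 m))), for 0.2 s.
2. two pads are clicked down while the third still stands up (((z of pad_1 in the frame of sharps_pot above 0.097 m and z of each of pad_2, pad_3 in the frame of sharps_pot below 0.0945 m) or (z of pad_2 in the frame of sharps_pot above 0.097 m and z of each of pad_1, pad_3 in the frame of sharps_pot below 0.0945 m) or (z of pad_3 in the frame of sharps_pot above 0.097 m and z of each of pad_1, pad_2 in the frame of sharps_pot below 0.0945 m))), for 0.2 s.
At the end, for the whole second after the job is handed in: All three pads are clicked down (each pad top less than 94 mm above the pot's underside, 2 mm from fully shut), the lid is level within 0.03 rad, centred on the pot within 5 mm and at rest (z of each of pad_1, pad_2, pad_3 in the frame of sharps_pot below 0.094 m and angle between pot_lid's own z axis and vertical below 0.03 rad and horizontal distance between pot_lid and sharps_pot below 0.005 m and linear speed of pot_lid below 0.02 m/s); the robot touches nothing.
It fails at once if the lid is lifted off the pot (20 mm above its shut place) (z of pot_lid in the frame of sharps_pot above 0.1 m).
It fails at once if the lid is tipped up by more than about 15 degrees (angle between pot_lid's own z axis and vertical above 0.26 rad).
It fails at once if a syringe, the tweezers, the meter or the note pad is moved by more than 20 mm (distance of any of syringe_right, syringe_front, tweezers, meter, note_pad from where it was at the start of the episode above 0.02 m).
It also fails if it takes over 53 s, if anything falls off the work surface, if the arm or the gripper's body presses on something with over 40 N, if the wrist force passes 120 N, or if a joint passes its speed limit or range.

## Working session

There is one attempt and no reset: what is moved stays moved. The work goes in short steps, each a Python script; the robot and the scene stay as the last script left them, time stands still between calls to the robot, and variables do not carry over. Pictures are saved under pics/ and viewed, at most 10 in all, crops included, and the job is handed in when it is done.

```bash
mkdir -p pics; python3 - <<'E'
from bench import env
import cv2,numpy as np
for n in("scene","top"):
    p=env.get_image(n); cv2.imwrite(f"pics/{n}0.png",p["frame"][...,::-1])
    for q in("sharps_pot","pot_lid","pad_1"):
        print(n,q,[(round(d["conf"],2),np.round(d["xyz"],3).tolist()) for d in env.mark_of(p,q)])
print(env.read_clock(),env.read_tool_rot())
E
```

```text
scene sharps_pot [(0.57, [0.532, -0.258, -0.003])]
scene pot_lid [(0.86, [0.333, -0.576, 0.027]), (0.77, [0.53, -0.258, 0.09]), (0.58, [0.505, -0.087, 0.021])]
scene pad_1 [(0.94, [0.568, -0.218, 0.103]), (0.93, [0.559, -0.071, 0.028]), (0.83, [0.478, -0.246, 0.1]), (0.75, [0.491, -0.134, 0.033]), (0.74, [0.264, -0.594, 0.041]), (0.66, [0.389, -0.624, 0.044]), (0.61, [0.358, -0.504, 0.044]), (0.6, [0.466, -0.05, 0.035]), (0.59, [0.549, -0.309, 0.098])]
top sharps_pot []
top pot_lid [(0.79, [0.531, -0.258, 0.087]), (0.79, [0.333, -0.577, 0.028]), (0.68, [0.507, -0.089, 0.018])]
top pad_1 [(0.89, [0.567, -0.216, 0.098]), (0.87, [0.478, -0.242, 0.103]), (0.83, [0.384, -0.631, 0.042]), (0.81, [0.49, -0.14, 0.029]), (0.8, [0.36, -0.507, 0.041]), (0.69, [0.47, -0.052, 0.029]), (0.58, [0.266, -0.59, 0.044]), (0.57, [0.563, -0.073, 0.037])]
0.4 [-7.25088476e-01 -3.05664241e+00  4.28738272e-04]
```

View pics/scene0.png

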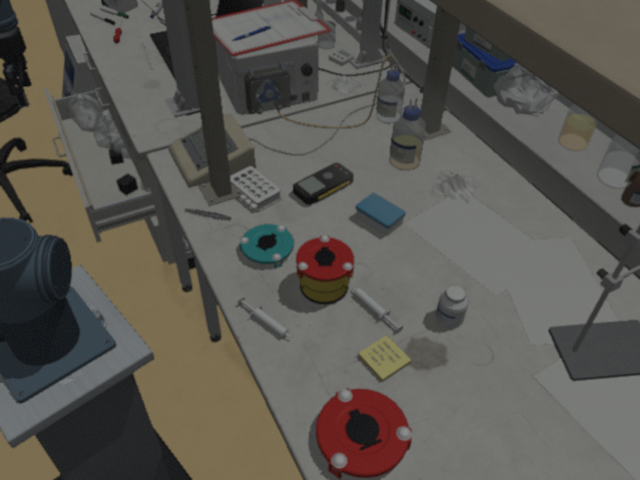

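View pics/top0.png

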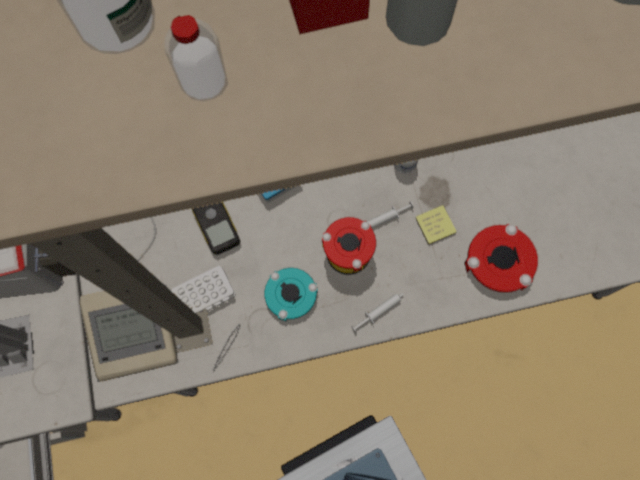

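The lid-like things in the top picture are a turquoise one at (291,294), a small red one on the yellow pot at (349,243), and a big red one on the bench at (503,258). The target is the small red one on the pot. I'll confirm that in a crop, and also locate the shelf edge and the post, which the arm could hit.

```bash
cat > h.py <<'E'
from bench import env
import cv2,numpy as np
from scipy.spatial.transform import Rotation as R
def ray(p,uv):
    K=p["K"]; d=np.array([p["k1"],0,0,0,0.])
    n=cv2.undistortPoints(np.array([[uv]],float),K,d)[0,0]
    T=p["world_to_cam"]; o=-T[:3,:3].T@T[:3,3]; v=T[:3,:3].T@np.r_[n,1]; return o,v/np.linalg.norm(v)
def atz(p,uv,z):
    o,v=ray(p,uv); return o+v*(z-o[2])/v[2]
E
python3 - <<'E'
from h import *
s=env.get_image("scene");t=env.get_image("top")
a=s["frame"][200:320,260:420];b=t["frame"][190:310,270:430]
cv2.imwrite("pics/crop.png",np.hstack([cv2.resize(x,None,fx=2.5,fy=2.5,interpolation=2) for x in(a,b)])[...,::-1])
print("cams",ray(s,(320,240))[0],ray(t,(320,240))[0])
# shelf lower edge: intersect planes
def plane(p,u,v):
    o,a=ray(p,u);_,b=ray(p,v);n=np.cross(a,b);n/=np.linalg.norm(n);return n,n@o
n1,d1=plane(t,(100,220),(560,119));n2,d2=plane(s,(500,28),(620,105))
for y in(0.1,-0.26,-0.6):
    print(y,np.linalg.solve([n1,n2,[0,1,0]],[d1,d2,y]))
print("post base",atz(s,(210,200),0),atz(s,(235,192),0),atz(t,(205,345),0),atz(t,(180,340),0))
E
```

```text
cams [-0.08329704 -0.90867008  1.04734763] [ 0.17917263 -0.01517892  1.46102782]
0.1 [0.48670014 0.1        0.83857112]
-0.26 [ 0.38868273 -0.26        0.84644549]
-0.6 [ 0.29611073 -0.6         0.8538824 ]
post base [0.50179342 0.14890529 0.        ] [0.56898155 0.13268105 0.        ] [0.49371882 0.14558183 0.        ] [0.53208406 0.19213734 0.        ]
```

View pics/crop.png

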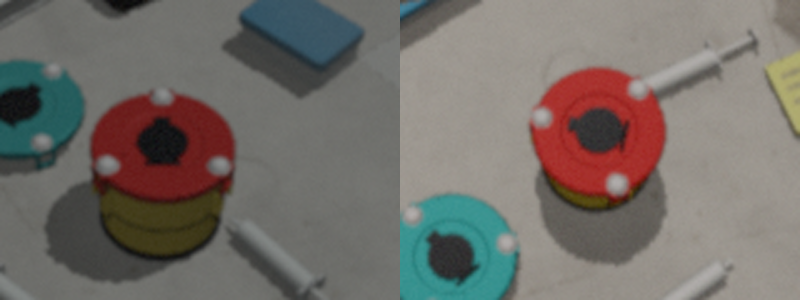

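The crop confirms it: a small red lid with three white domes sits on the yellow pot. Its pad tops agree with a 55 mm, 120° pattern centred at (0.5315,-0.257), phase 47.6°. A post stands near (0.53,0.16), so I'll retract before swinging across. The shelf, at z≈0.84, is clear.

```bash
cat >> h.py <<'E'
C=np.array([.5315,-.2567]); PH=np.deg2rad(47.6)
def pad(i): a=PH+i*2*np.pi/3; return C+.055*np.array([np.cos(a),np.sin(a)])
E
python3 - <<'E'
from h import *
R0=R.from_rotvec(env.read_tool_rot()); az0=np.arctan2(.491,.247)
def pose(r,az,z): return [r*np.cos(az),r*np.sin(az),z],(R.from_euler('z',az-az0)*R0).as_rotvec()
env.movep(*pose(.37,az0,.28)); 
az=np.arctan2(C[1],C[0])
env.movep(*pose(.37,az,.28)); env.grip(0.0)
p=pad(0); env.move_straight([*p,.20],vel=.2); env.move_straight([*p,.14],vel=.1)
print(env.read_clock(),env.read_position(),env.read_ft_force(),env.read_q())
for i in range(3):
    cv2.imwrite(f"pics/a.png",env.get_image("scene")["frame"][130:330,200:440][:,:,::-1].repeat(3,0).repeat(3,1)) if i==0 else 0
E
```

```text
6.0833 [ 0.56888801 -0.21630822  0.14056686] [ 0.38390206 -0.02083365  0.08484727] [-5.46425717e-01  4.56724828e-01  1.54212030e+00  1.37392710e-05
  1.14186443e+00 -9.67482097e-02]
```

View pics/a.png

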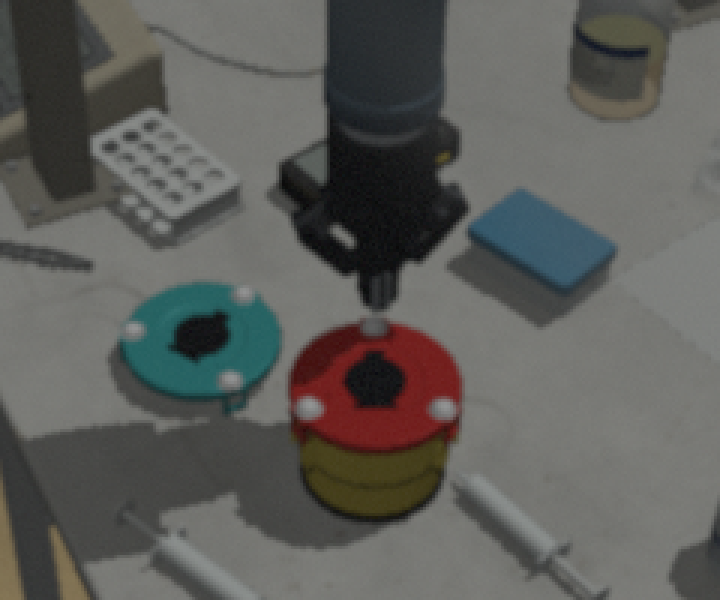

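The closed fingertips (crop ~(378,305)) are just above the rear pad (crop ~(375,322)), and the force reads about zero. Next I'll press in 1 mm steps and watch the force.

```bash
cat >> h.py <<'E'
def press(i):
    p=pad(i); z=.128; pk=0; L=[]
    while z>.111:
        env.move_straight([*p,z],vel=.04); f=-0; f=env.read_ft_force()[2]; zz=env.read_position()[2]
        L.append((round(zz*1e3,1),round(f,1))); pk=max(pk,f)
        if f>45 or (zz<.1185 and f>22): break
        z-=.001
    print(i,L); env.move_straight([*p,.14],vel=.1); env.wait(.3)
    print("t",env.read_clock())
def marks():
    for n in("scene","top"):
        print(n,[np.round(d["xyz"],3).tolist() for d in env.mark_of(env.get_image(n),"pad_1") if np.hypot(*(d["xyz"][:2]-C))<.075])
E
python3 - <<'E'
from h import *
press(0); p=pad(1); env.move_straight([*p,.15],vel=.15); marks()
E
```

```text
0 [(np.float64(127.6), np.float64(0.4)), (np.float64(127.1), np.float64(-0.0)), (np.float64(126.0), np.float64(0.2)), (np.float64(125.1), np.float64(0.2)), (np.float64(124.0), np.float64(1.3)), (np.float64(122.7), np.float64(0.4)), (np.float64(121.7), np.float64(-0.4)), (np.float64(120.8), np.float64(-0.2)), (np.float64(119.8), np.float64(0.4)), (np.float64(118.9), np.float64(1.1)), (np.float64(117.9), np.float64(-0.5)), (np.float64(116.9), np.float64(-0.2)), (np.float64(116.3), np.float64(2.1)), (np.float64(115.7), np.float64(5.0)), (np.float64(115.3), np.float64(9.6)), (np.float64(115.1), np.float64(13.3)), (np.float64(114.8), np.float64(17.0))]
t 11.3167
scene [[0.55, -0.309, 0.096], [0.569, -0.218, 0.092]]
top [[0.571, -0.218, 0.087], [0.481, -0.246, 0.104]]
```

```bash
python3 - <<'E'
from h import *
env.move_straight([.42,-.2,.2],vel=.2)
f=env.get_image("scene")["frame"];a=cv2.imread("pics/scene0.png")[...,::-1]
cr=lambda x:cv2.resize(x[225:310,280:370],(400,378),interpolation=2)
cv2.imwrite("pics/cmp.png",np.hstack([cr(a),cr(f)])[...,::-1]); marks()
E
```

```text
scene [[0.554, -0.306, 0.095], [0.481, -0.24, 0.1], [0.572, -0.214, 0.092]]
top []
```

View pics/cmp.png

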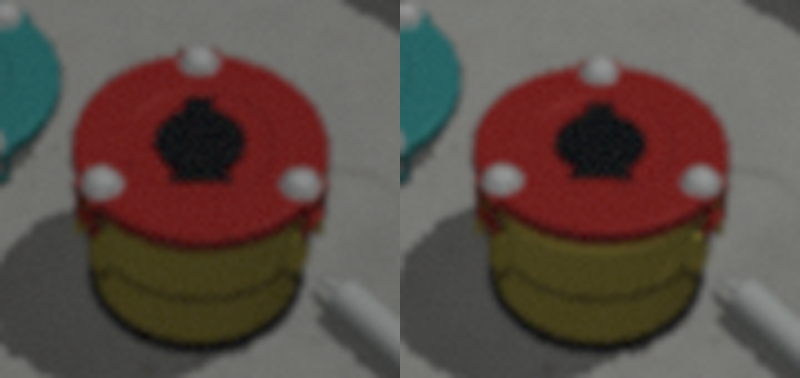

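The rear pad has dropped (crop y 62→72) while the front two still stand, so the first catch has clicked. On to the second.

```bash
python3 - <<'E'
from h import *
env.move_straight([*pad(1),.15],vel=.15)
press(1); env.move_straight([.42,-.2,.2],vel=.2); marks()
f=env.get_image("scene")["frame"];a=cv2.imread("pics/scene0.png")[...,::-1]
cr=lambda x:cv2.resize(x[225:310,280:370],(400,378),interpolation=2)
cv2.imwrite("pics/cmp2.png",np.hstack([cr(a),cr(f)])[...,::-1])
E
```

```text
1 [(np.float64(127.9), np.float64(-0.1)), (np.float64(127.1), np.float64(-0.1)), (np.float64(126.0), np.float64(-0.3)), (np.float64(125.0), np.float64(1.2)), (np.float64(124.0), np.float64(0.9)), (np.float64(122.9), np.float64(-0.1)), (np.float64(121.8), np.float64(0.4)), (np.float64(120.9), np.float64(-0.5)), (np.float64(119.9), np.float64(-1.2)), (np.float64(118.9), np.float64(1.6)), (np.float64(117.9), np.float64(0.4)), (np.float64(116.9), np.float64(-0.3)), (np.float64(116.2), np.float64(3.3)), (np.float64(115.7), np.float64(8.5)), (np.float64(115.4), np.float64(12.9)), (np.float64(115.0), np.float64(16.6)), (np.float64(114.8), np.float64(22.8))]
t 19.325
scene [[0.546, -0.308, 0.095], [0.478, -0.244, 0.093], [0.567, -0.213, 0.09]]
top []
```

View pics/cmp2.png

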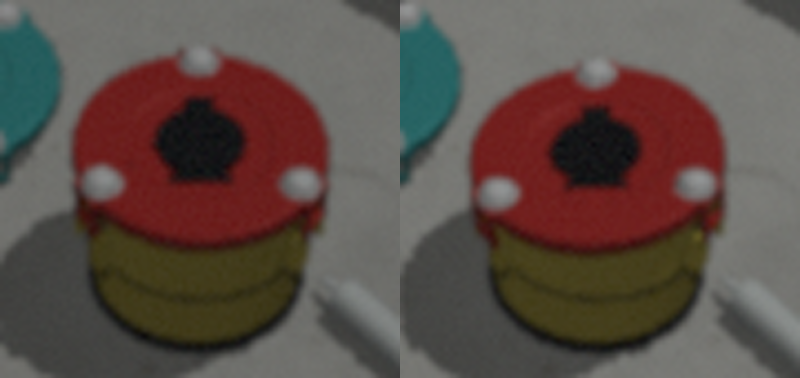

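The left pad has dropped too (crop y 183→194), and the right pad still stands at (695,183). Now the third.

```bash
python3 - <<'E'
from h import *
env.move_straight([*pad(2),.15],vel=.15)
press(2); env.move_straight([.42,-.2,.2],vel=.2); marks()
f=env.get_image("scene")["frame"];a=cv2.imread("pics/scene0.png")[...,::-1]
cr=lambda x:cv2.resize(x[225:310,280:370],(400,378),interpolation=2)
cv2.imwrite("pics/cmp3.png",np.hstack([cr(a),cr(f)])[...,::-1])
E
```

```text
2 [(np.float64(127.9), np.float64(0.7)), (np.float64(127.1), np.float64(0.4)), (np.float64(126.0), np.float64(-0.5)), (np.float64(125.1), np.float64(-0.0)), (np.float64(124.2), np.float64(0.4)), (np.float64(123.1), np.float64(1.7)), (np.float64(121.7), np.float64(0.6)), (np.float64(120.4), np.float64(0.6)), (np.float64(119.7), np.float64(-0.8)), (np.float64(118.9), np.float64(0.3)), (np.float64(117.9), np.float64(-0.4)), (np.float64(116.9), np.float64(-0.3)), (np.float64(116.4), np.float64(2.5)), (np.float64(115.9), np.float64(6.4)), (np.float64(115.6), np.float64(10.2)), (np.float64(115.3), np.float64(14.6)), (np.float64(115.1), np.float64(18.7))]
t 26.95
scene [[0.569, -0.216, 0.093], [0.549, -0.307, 0.086], [0.478, -0.246, 0.09]]
top []
```

View pics/cmp3.png

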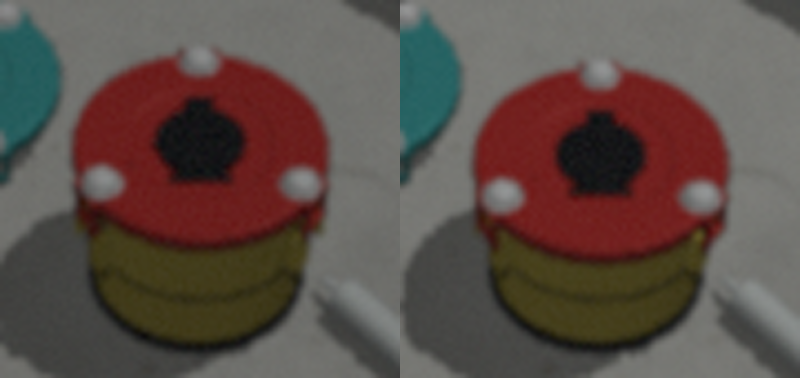

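All three pads are now down by about the same amount (y 75, 196 and 197, against 62, 183 and 184 at the start). The lid is level and centred, and the arm is clear of it.

```bash
python3 -c "
from bench import env
print(env.hand_in())"
```

```text
the job is handed in; nothing more can be done
None
```

I pressed all three pads down one after another, and in the last camera picture the lid sits flush on the pot; the job was handed in after about 27 s of the 53 s allowed, and no verdict came back.

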